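Push a tube offcut through the dust flap of the deburring box with a flat bar

ROBOT

A 6-joint arm with a two-finger parallel gripper is mounted at the origin on a cart in front of the work surface, level with it; the furniture and walls round the work are solid. World frame = base frame: x ahead of the robot, y to its left, z up, the work surface at z = 0. Lengths are in mm, angles in rad, forces in N, time in s.
With the tool pointing down it reaches from about 300 to 750 mm from the base axis. Payload 8.5 kg.
Tool frame: the origin (TCP) lies midway between the tips of the shut fingers; the grasp point (between the pads) lies 19 mm behind it; z points along the fingers, y is the line along which they close (so a half turn about z gives the same grasp; the last joint's range is limited). The gripper opens to 88 mm and grips with 3 to 60 N. Pads are 18 mm wide; open, the fingers measure 123 mm over their backs; the gripper's body (75 mm by 187 mm) begins 45 mm behind the grasp point.
Start: joints at [-1.412, 0.381, 1.297, -0, 1.464, -0.215], TCP at [200.829, -512.004, 238.748] pointing down, gripper open.
Joint ranges: [-3.11, 3.11], [-0.89, 2.33], [0.22, 2.48], [-1.42, 4.56], [0.17, 2.85], [-2.88, 2.88]. Speed limits (rad/s): [2.39, 2.39, 3.14, 3.14, 3.14, 3.14].

INTERFACE

Orientations are given as a unit quaternion [w, x, y, z].
In Python, from station import bot gives the robot as it stands. The module is installed in compiled form; this text tells all that it offers.
- The arm moves only by the tool apply_moves, never from a script. Its arguments are lists of equal length, an entry for each row: "dp": the shift along the tool's x, y, z in units of 0.25 m (1.0 is 0.25 m), a list of three; "spin": the turn about the tool's z in units of 90 degrees (1.0 is 90 degrees); "jaw": the opening, from -1 (shut) to 1 (fully open). In form: {"dp": [[tx, ty, tz], ...], "spin": [spin, ...], "jaw": [jaw, ...]}. A call has 1 to 5 rows; each row is the pose to reach, as a shift and turn from the pose commanded when the call began, along the tool's axes at that moment; what a row does not reach only later rows make up. A row lasts 1/12 s, in which the tool goes at most 41.7 mm and 7.16 degrees, less where a joint would pass 70% of its speed; a pose out of reach is approached as far as the arm can. A call with a number of a shift or a turn outside -1 to 1 is refused whole. A call with a gripper value outside its range is refused whole. The fingers move at their own pace and stop on an object; "grip_force" is the grip in N (left out, the last holds). Time passes only in rows, so rows that repeat a pose let the fingers close. It gives the time, the measured TCP pose, the force, the opening and the grip force at its end, in the units of the state.
- bot.observe(): the state, without advancing time (a new reading comes with each control period).
- bot.snapshot(name): name is "side" or "top" or "wrist"; returns a dict with "frame" (480x640x3 uint8, blue, green, red), "K" (3x3 intrinsics, pixels), "rvec" (rotation vector, rad) and "tvec" (3), from world to camera coordinates, as OpenCV has them. Camera axes: x right, y down, z forward; pixel columns grow to the right and rows downward; lengths in mm; the calibration is good to about 2 mm. A picture is of the moment at which its call begins. There is no depth.
- bot.finish_job(): hands the job in; it is judged then, once.
The state is a dict: "clock": time; "qpos": joint angles; "joint_vel": joint speeds; "effort": joint torques, N m; "eef_pos": TCP position; "eef_rot": TCP orientation; "contact_force": force on the tool from outside, world axes, zero at the start; "wrist_torque": the same for the moment, N m; "gripper_width": opening from 0.0 (shut) to 1.0 (fully open); "finger_force": force on a finger pad.
Only numpy, scipy, OpenCV 4.12 (cv2) and the standard library are available. Lean on these libraries where they do the work, as an engineer would, in place of code of your own. Each camera call takes 0.05 s, during which the arm holds its last target. There are 200 camera calls.

TASK

The short square-tube offcut waits in the open chute of the small deburring box. Take the loose flat bar and with its end push the offcut through the spring flap until you feel it press back the sprung stop inside (only until the stop gives, never hard: the stop must not be driven solid). Then draw the bar out gently, leaving the offcut resting against the stop and the flap shut behind it, and put the bar down flat on the bench, clear of the box.

Things in the scene. Friction and masses are not known exactly. Their poses are not given: they have to be found in the camera images.
- feed_box: Deburring box fixed inside the welded frame (25 mm high) on the right: grey steel tunnel 165 long, 48 wide, roof 86 mm above the bench, dust spigot on top (to 109 mm). Origin: on the bench (z = 0) under the outer face of the flap, on the centre line. x is level = push direction, into the tunnel; z up. Flat floor of chute and tunnel at z = 36 mm. Tunnel inside 36 wide, 46 high.
- chute_mouth (a point): Outer end of the box's open-topped chute, on its centre line, at floor level (x = -58 mm, z = 36 mm of feed_box; same axes). The chute leads from here 58 mm to the flap, between two steel rails 34 mm apart inside and 14 mm high, flared a little here. A bar held level at floor height passes 11 mm over the welded frame.
- stop_zone (a point): A fixed point of the box (x = +112 mm, 15 mm above its floor), NOT the stop itself: the sprung rubber-faced stop is hidden in the tunnel, its face anywhere from 14 mm before to 14 mm beyond this point along the push direction, different each time. It starts to give at 7 N, yields 8 mm softly (damped, 1.1 N per mm more) and is then solid, at 16 N. More than 22 N on it is too much.
- flap (a joint): Steel flap in the tunnel mouth, 33 wide, 22 high, hinged at its top edge 38 mm above the chute floor; the 16 mm gap under it lets the bar lie below the shut flap. 0 = shut, up to 1.45 rad swung inwards, never outwards: a bar that lifts it jams when drawn out. Light spring: about 2.5 N starts it, 1 to 4 N with the offcut under it. It drops behind the offcut once the rear end is 21 mm past the mouth.
- offcut_center (a point): Centre of the short square-tube offcut: dark steel, 30 x 30 mm, 60 mm long, about 0.1 kg, its ends act as closed faces. This point is 15 mm above its underside; its y axis is its length. It starts in the chute, front end 3 to 22 mm before the flap, length along the push direction. (A longer, thinner one, 25 x 85 mm, lies on the bench: not this.)
- bar_center (a point): Middle of the loose flat bar: dark steel, 22 wide, 300 long, 9 mm thick, 0.4 kg, flat on the bench between the bench vice (155 mm high, on its left) and the frame with its toggle clamp (70 mm high): carry it over these. The point is 4.5 mm above its underside; y = length, z = thickness; ends alike. Held across its middle, an end reaches 150 mm ahead: enough for the deepest stop with the fingers behind the chute.

How it is judged:
By the outcome, as a careful person would: the job done as asked, in the order asked, and still so for the second after the job is handed in, with the robot touching nothing.
It also fails if it takes over 58 s, if anything falls off the work surface, if the arm or the gripper's body presses on something with over 40 N, if the wrist force passes 120 N, or if a joint passes its speed limit or range.

## Working session

There is one attempt and no reset: what is moved stays moved. The work goes in short steps, Python scripts to look and compute and a tool call to move; the robot and the scene stay as the last step left them, time stands still between calls to the robot, and variables do not carry over. Pictures are saved under pics/ and viewed, at most 10 in all, crops included, and the job is handed in when it is done.

Besides the shell and the picture viewer there is one more tool, called after "Request:" as name(argument=value, ...), one argument or row to a line, values as JSON. apply_moves: Moves the arm, as the interface text tells. Its arguments: {"type":"object","properties":{"dp":{"type":"array"},"spin":{"type":"array"},"jaw":{"type":"array"},"grip_force":{"type":"number"}},"required":["dp","spin","jaw"]}

```bash
mkdir -p pics
cat > h.py <<'E'
import numpy as np, cv2
from station import bot
def snap(name,f):
    s=bot.snapshot(name); cv2.imwrite('pics/'+f+'.png',s['frame']); np.savez('pics/'+f+'.npz',K=s['K'],r=s['rvec'],t=s['tvec'],f=s['frame']); return s
def ray(f,uv,z):
    d=np.load('pics/'+f+'.npz'); R=cv2.Rodrigues(d['r'])[0]; t=d['t'].reshape(3)
    c=-R.T@t; v=R.T@np.linalg.inv(d['K'])@np.array([uv[0],uv[1],1.]); return c+v*(z-c[2])/v[2]
def proj(f,P):
    d=np.load('pics/'+f+'.npz'); return cv2.projectPoints(np.float64(P).reshape(-1,1,3),d['r'],d['t'],d['K'],None)[0].reshape(-1,2)
E
python3 - <<'E'
from h import *
a=snap('top','t1');b=snap('side','s1')
print(bot.observe())
for f in('t1','s1'):
    d=np.load(f'pics/{f}.npz');R=cv2.Rodrigues(d['r'])[0];print(-R.T@d['t'].reshape(3),R[2],d['K'][0,0])
E
```

```text
{'clock': 0.1, 'qpos': array([-1.41231347e+00,  3.81078474e-01,  1.29814308e+00, -3.20764437e-05,
        1.46361142e+00, -2.15354010e-01]), 'joint_vel': array([-0.00142464, -0.00176035, -0.00191986, -0.00132878,  0.00133661,
       -0.00197109]), 'effort': array([ 3.65265463e-03, -4.38649929e+01, -2.24911630e+01,  7.15012033e-02,
        3.42074479e-02, -6.17184469e-05]), 'eef_pos': array([ 200.77588037, -511.77018001,  238.24057591]), 'eef_rot': array([-6.20365351e-04,  9.82581043e-01,  1.85833552e-01,  1.69363856e-06]), 'contact_force': array([-0.27255098,  0.09205036, -0.45506258]), 'wrist_torque': array([-0.00701087,  0.03294738,  0.00616062]), 'finger_force': 0.0, 'gripper_width': 0.9998318094085815}
[ 379.11704231 -157.48081319 1258.74482325] [ 0.08485602  0.0132281  -0.99630541] 612.9376811158348
[198.95983112 691.0574626  502.84397914] [ 0.31196433 -0.84430656 -0.43568875] 592.6190474565981
```

View pics/t1.png

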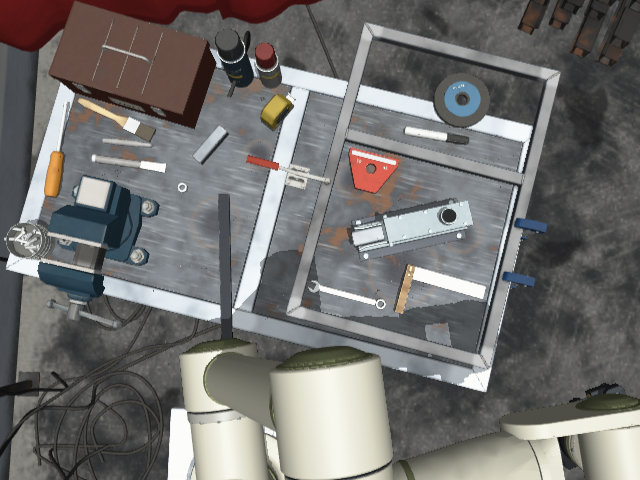

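View pics/s1.png

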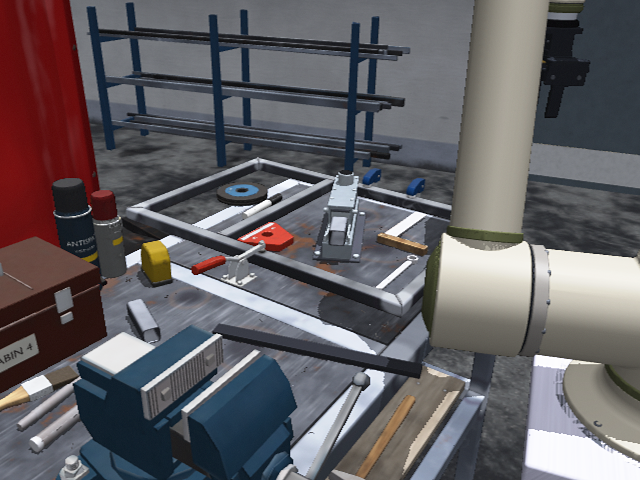

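Run:
```python
from h import *
f=np.load('pics/t1.npz')['f']
a=cv2.resize(f[190:270,340:480],None,fx=5,fy=5,interpolation=2)
cv2.imwrite('pics/c1.png',a)
b=cv2.resize(f[185:345,195:255],None,fx=3.5,fy=3.5,interpolation=2)
c=cv2.resize(np.load('pics/s1.npz')['f'][160:280,290:400],None,fx=5,fy=4.6,interpolation=2)
g=np.zeros((560,780,3),np.uint8);g[:560,:210]=b;g[:552,220:770]=c
cv2.imwrite('pics/c2.png',g)
for p in [(223,194),(225,338)]:print(ray('t1',p,9))
```

```text
[586.14885913  67.53057976   9.        ]
[291.87369538  51.19602024   9.        ]
```

View pics/c1.png

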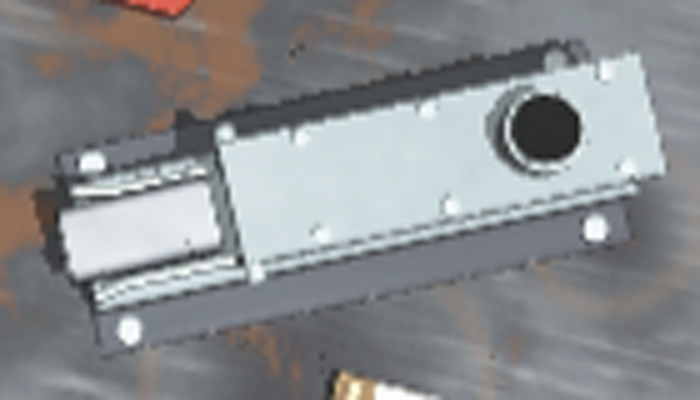

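View pics/c2.png

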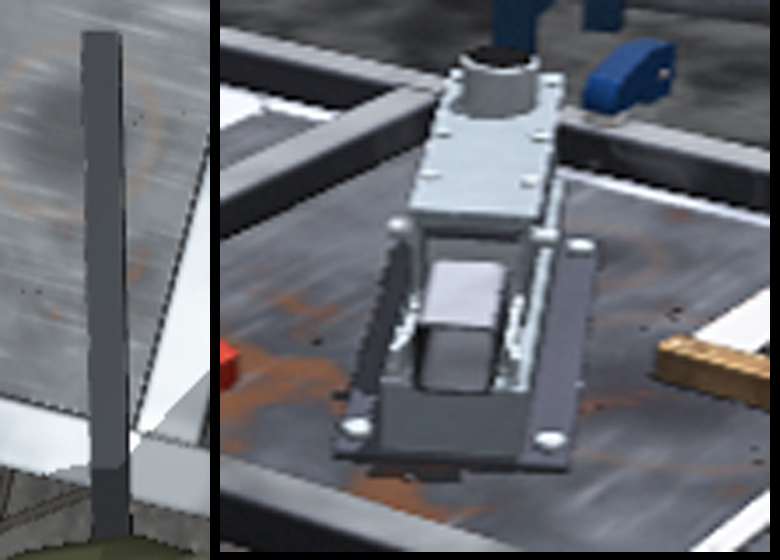

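Run:
```python
from h import *
q=lambda u,v,z:ray('t1',(340+(u+.5)/5-.5,190+(v+.5)/5-.5),z)[:2]
r=[q(*p,86) for p in [(217,142),(249,279),(667,178),(641,55)]]
o=[q(*p,66) for p in [(60,214),(206,180),(220,250),(75,280)]]
for n,c,L in (('roof',r,165),('off',o,60)):
    c=np.array(c); 
    if n=='roof': near=(c[0]+c[1])/2; far=(c[2]+c[3])/2; w=np.linalg.norm(c[0]-c[1])
    else: near=(c[0]+c[3])/2; far=(c[1]+c[2])/2; w=np.linalg.norm(c[1]-c[2])
    d=far-near;print(n,near,far,np.linalg.norm(d),w,np.degrees(np.arctan2(d[1],d[0])))
b=lambda u,v:ray('t1',(195+u/3.5,185+v/3.5),9)[:2]
e=b(102,31);m=b(109.5,430);print('bar',e,m,np.degrees(np.arctan2(*(m-e)[::-1])), e+150*(m-e)/np.linalg.norm(m-e), [np.linalg.norm(b(83,31)-b(121,31))])
# side view checks: crop c2 offcut near face top corners, offx 220 fx5 fy4.6
s=lambda u,v,z:ray('s1',(290+(u-220)/5,160+v/4.6),z)[:2]
print('side offcut near top',s(418,322,66),s(502,328,66),'far',s(432,262,66),s(508,265,66))
print('roof near',s(412,213,86),s(533,220,86))
for p in [(214,325),(420,362),(217,331),(421,375)]:print(ray('s1',p,9 if p[1] in(325,362) else 0))
# toggle clamp & frame in top
for p in [(312,200),(293,306),(345,140)]:print('frame',ray('t1',p,25))
```

```text
roof [ 508.42031332 -263.49518995] [ 549.09069068 -424.57791406] 166.1376646030347 54.26752331566749 -75.83002906434211
off [ 494.52326353 -201.00786121] [ 508.60971953 -257.54016155] 58.26087215437352 28.012047073794317 -76.00823449799387
bar [586.508247    65.17951693] [352.59686613  51.0926963 ] -176.55364465102693 [436.77951913  56.16241941] [np.float64(22.46030571928555)]
side offcut near top [ 508.50731218 -194.41614143] [ 479.75440018 -200.8864044 ] far [ 523.10589399 -249.61123023] [ 496.50904231 -257.84941703]
roof near [ 531.23463081 -249.01946205] [ 488.43818193 -259.80188024]
[592.21533659  65.53741998   9.        ]
[293.43946029  37.07587192   9.        ]
[587.54213022  66.01321895   0.        ]
[288.00726338  52.12829351   0.        ]
frame [ 575.88366603 -117.12139864   25.        ]
frame [360.38950536 -85.32833525  25.        ]
frame [ 701.80166965 -181.11233221   25.        ]
```

```bash
cat >> h.py <<'E'
from scipy.spatial.transform import Rotation as Ro
def pose():
    o=bot.observe(); R=Ro.from_quat(o['eef_rot'][[1,2,3,0]]).as_matrix(); return o,R
def go(p,head):
    o,R=pose(); d=R.T@(np.array(p)-o['eef_pos']); h=np.degrees(np.arctan2(R[1,0],R[0,0]))
    s=(head-h+180)%360-180
    print('t',round(o['clock'],2),'pos',o['eef_pos'].round(1),'head',h.round(2),'tilt',R[:,2].round(4),'F',o['contact_force'].round(1),'w',round(o['gripper_width'],3),'| dp',(d/250).round(4),'spin',round(-s/90,4))
E
python3 -c "
from h import *
go((437,56,240),183.45)"
```

```text
t 0.1 pos [ 200.8 -511.8  238.2] head 21.42 tilt [-2.0e-04  1.2e-03 -1.0e+00] F [-0.3  0.1 -0.5] w 1.0 | dp [ 1.709  -1.7692 -0.0045] spin -1.8003
```

Request:
apply_moves(
  dp=[
    [0.57, -0.59, 0],
    [0.57, -0.59, 0],
    [0.57, -0.59, 0],
    [0.57, -0.59, 0],
    [0.57, -0.59, 0],
  ],
  spin=[0, 0, 0, 0, 0],
  jaw=[1, 1, 1, 1, 1],
)

```text
clock: 0.52
eef_pos: [279.9, -320.3, 238.5]
eef_rot: [-0.0, 0.983, 0.186, -0.0]
contact_force: [0.7, -0.5, 0.1]
gripper_width: 0.999
finger_force: 0.0
```

Request:
apply_moves(
  dp=[
    [0.57, -0.59, 0],
    [0.57, -0.59, 0],
    [0.57, -0.59, 0],
    [0.57, -0.59, 0],
    [0.57, -0.59, 0],
  ],
  spin=[0, 0, 0, 0, 0],
  jaw=[0, 0, 0, 0, 0],
)

```text
clock: 0.93
eef_pos: [358.5, -131.0, 238.7]
eef_rot: [-0.0, 0.983, 0.186, -0.0]
contact_force: [0.9, -1.4, -0.5]
gripper_width: 0.646
finger_force: 0.0
```

Request:
apply_moves(
  dp=[
    [0.57, -0.59, 0],
    [0.57, -0.59, 0],
    [0.57, -0.59, 0],
    [0.57, -0.59, 0],
    [0.57, -0.59, 0],
  ],
  spin=[-0.39, -0.39, -0.39, -0.39, -0.39],
  jaw=[0, 0, 0, 0, 0],
)

```text
clock: 1.35
eef_pos: [437.4, 58.6, 238.7]
eef_rot: [-0.0, 0.879, 0.476, -0.0]
contact_force: [0.5, 0.1, 0.7]
gripper_width: 0.497
finger_force: 0.0
```

Request:
apply_moves(
  dp=[
    [0, 0, 0],
    [0, 0, 0],
    [0, 0, 0],
    [0, 0, 0],
    [0, 0, 0],
  ],
  spin=[-0.39, -0.39, -0.39, -0.39, -0.39],
  jaw=[0, 0, 0, 0, 0],
)

```text
clock: 1.77
eef_pos: [437.0, 56.2, 238.5]
eef_rot: [-0.0, 0.695, 0.719, -0.0]
contact_force: [-0.1, -0.0, 0.3]
gripper_width: 0.495
finger_force: 0.0
```

Request:
apply_moves(
  dp=[
    [0, 0, 0],
    [0, 0, 0],
    [0, 0, 0],
    [0, 0, 0],
    [0, 0, 0],
  ],
  spin=[-0.39, -0.39, -0.39, -0.39, -0.39],
  jaw=[0, 0, 0, 0, 0],
)

```text
clock: 2.18
eef_pos: [437.0, 56.1, 238.5]
eef_rot: [-0.0, 0.446, 0.895, -0.0]
contact_force: [-0.2, 0.3, -0.1]
gripper_width: 0.501
finger_force: 0.0
```

Request:
apply_moves(
  dp=[
    [0, 0, 0],
    [0, 0, 0],
    [0, 0, 0],
    [0, 0, 0],
    [0, 0, 0],
  ],
  spin=[-0.39, -0.39, -0.39, -0.39, -0.39],
  jaw=[0, 0, 0, 0, 0],
)

```text
clock: 2.6
eef_pos: [437.1, 56.1, 238.5]
eef_rot: [-0.0, 0.155, 0.988, 0.0]
contact_force: [-0.2, -0.6, -0.1]
gripper_width: 0.504
finger_force: 0.0
```

```bash
python3 -c "
from h import *
go((437,56,160),183.45)"
```

```text
t 2.6 pos [437.1  56.1 238.5] head 162.17 tilt [-7.e-04  1.e-04 -1.e+00] F [-0.2 -0.6 -0.1] w 0.504 | dp [-0.000e+00 -2.000e-04  3.141e-01] spin -0.2364
```

Now spin the rest, descend to z≈140 and take a wrist picture.

Request:
apply_moves(
  dp=[
    [0, 0, 0.4],
    [0, 0, 0.4],
    [0, 0, 0.4],
    [0, 0, 0.4],
    [0, 0, 0.4],
  ],
  spin=[-0.236, -0.236, -0.236, -0.236, -0.236],
  jaw=[0, 0, 0, 0, 0],
)

```text
clock: 3.02
eef_pos: [437.2, 56.0, 138.8]
eef_rot: [-0.001, -0.025, 1.0, 0.0]
contact_force: [-0.1, -0.2, 0.6]
gripper_width: 0.496
finger_force: 0.0
```

```bash
python3 -c "
from h import *
snap('wrist','w1')
go((437,56,2),183.45)
for x in (366.5,437,507): print(proj('w1',[(x,56.2+(x-437)*.0602+dy,9) for dy in(-11,11)]).round(1).tolist())"
```

```text
t 3.07 pos [437.8  56.  139.7] head -177.16 tilt [ 1.1e-03 -2.0e-04 -1.0e+00] F [-0.   0.5  1.2] w 0.497 | dp [3.900e-03 4.000e-04 5.507e-01] spin -0.0068
[[304.4, 137.9], [333.7, 139.4]]
[[306.4, 229.1], [333.7, 230.4]]
[[308.2, 307.9], [333.7, 309.0]]
```

View pics/w1.png

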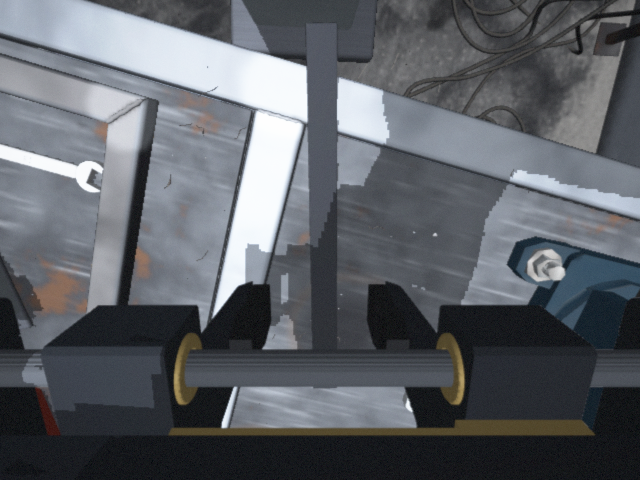

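```bash
python3 -c "
from h import *
n=ray('w1',(321,24),9);f=ray('w1',(325,386),9);print(n,f,(n+f)/2,np.linalg.norm(n-f),np.degrees(np.arctan2(*(f-n)[1::-1])))
c=((n+f)/2)[:2]
go((*c,2),180+np.degrees(np.arctan2(*(f-n)[1::-1])))"
```

```text
[290.51572027  49.58904977   9.        ] [585.99572567  68.15613592   9.        ] [438.25572297  58.87259285   9.        ] 296.0627809786684 3.5955692659148255
t 3.07 pos [437.8  56.  139.7] head -177.16 tilt [ 1.1e-03 -2.0e-04 -1.0e+00] F [-0.   0.5  1.2] w 0.497 | dp [-0.0017  0.0117  0.5507] spin -0.0084
```

Request:
apply_moves(
  dp=[
    [0, 0.01, 0.545],
    [0, 0.01, 0.545],
    [0, 0.01, 0.545],
    [0, 0.01, 0.545],
    [0, 0.01, 0.545],
  ],
  spin=[-0.008, -0.008, -0.008, -0.008, -0.008],
  jaw=[0, 0, 0, 0, 0],
)

```text
clock: 3.48
eef_pos: [437.3, 58.5, 2.2]
eef_rot: [-0.001, -0.031, 1.0, 0.0]
contact_force: [0.8, 0.2, 0.3]
gripper_width: 0.498
finger_force: 0.0
```

Request:
apply_moves(
  dp=[
    [0, 0, 0],
    [0, 0, 0],
    [0, 0, 0],
    [0, 0, 0],
    [0, 0, 0],
  ],
  spin=[0, 0, 0, 0, 0],
  jaw=[-0.7, -0.7, -0.7, -0.7, -0.7],
  grip_force=50,
)

```text
clock: 3.9
eef_pos: [437.9, 58.5, 3.4]
eef_rot: [0.001, -0.033, 0.999, -0.0]
contact_force: [-0.1, 1.1, 7.0]
gripper_width: 0.236
finger_force: 50.0
```

Request:
apply_moves(
  dp=[
    [0, 0, 0],
    [0, 0, 0],
    [0, 0, 0],
  ],
  spin=[0, 0, 0],
  jaw=[-0.9, -0.9, -0.9],
)

```text
clock: 4.15
eef_pos: [437.9, 58.5, 3.3]
eef_rot: [0.001, -0.033, 0.999, -0.0]
contact_force: [-0.4, 1.7, 7.5]
gripper_width: 0.235
finger_force: 50.0
```

```bash
python3 -c "
from h import *
go((438,58,90),183.45)"
```

```text
t 4.15 pos [437.9  58.5   3.3] head -176.26 tilt [ 2.4e-03 -2.0e-04 -1.0e+00] F [-0.4  1.7  7.5] w 0.235 | dp [-0.0011 -0.0023 -0.3466] spin 0.0032
```

Request:
apply_moves(
  dp=[
    [0, 0, -0.1],
    [0, 0, -0.25],
    [0, 0, -0.4],
    [0, 0, -0.55],
    [0, 0, -0.7],
  ],
  spin=[0, 0, 0, 0, 0],
  jaw=[-0.9, -0.9, -0.9, -0.9, -0.9],
)

```text
clock: 4.57
eef_pos: [436.2, 58.7, 179.4]
eef_rot: [-0.0, -0.033, 0.999, 0.0]
contact_force: [0.9, -0.1, -3.5]
gripper_width: 0.239
finger_force: 50.0
```

Request:
apply_moves(
  dp=[
    [0, 0, -0.06],
    [0, 0, -0.06],
    [0, 0, -0.06],
    [0, 0, -0.06],
    [0, 0, -0.06],
  ],
  spin=[0.07, 0.14, 0.21, 0.28, 0.35],
  jaw=[-0.9, -0.9, -0.9, -0.9, -0.9],
)

```text
clock: 4.98
eef_pos: [436.6, 58.6, 192.4]
eef_rot: [-0.0, 0.243, 0.97, -0.0]
contact_force: [-0.4, -0.1, -3.5]
gripper_width: 0.242
finger_force: 50.0
```

Request:
apply_moves(
  dp=[
    [0, 0, 0],
    [0, 0, 0],
    [0, 0, 0],
    [0, 0, 0],
    [0, 0, 0],
  ],
  spin=[0.07, 0.14, 0.21, 0.28, 0.35],
  jaw=[-0.9, -0.9, -0.9, -0.9, -0.9],
)

```text
clock: 5.4
eef_pos: [436.6, 58.6, 192.3]
eef_rot: [-0.0, 0.497, 0.868, -0.0]
contact_force: [0.3, -0.4, -3.3]
gripper_width: 0.237
finger_force: 50.0
```

```bash
python3 -c "
from h import *
go((451.6,-30.9,130),104.1)"
```

```text
t 5.4 pos [436.6  58.6 192.3] head 120.43 tilt [-1.1e-03  1.0e-04 -1.0e+00] F [ 0.3 -0.4 -3.3] w 0.237 | dp [-0.3392 -0.1293  0.2491] spin 0.1815
```

Request:
apply_moves(
  dp=[
    [-0.11, -0.04, 0],
    [-0.22, -0.08, 0],
    [-0.34, -0.129, 0.1],
    [-0.34, -0.129, 0.25],
    [-0.34, -0.129, 0.35],
  ],
  spin=[0.06, 0.12, 0.182, 0.182, 0.182],
  jaw=[-0.9, -0.9, -0.9, -0.9, -0.9],
)

```text
clock: 5.82
eef_pos: [452.1, -32.3, 102.9]
eef_rot: [-0.001, 0.614, 0.789, -0.0]
contact_force: [-0.4, 0.6, -4.0]
gripper_width: 0.236
finger_force: 50.0
```

Request:
apply_moves(
  dp=[
    [0, 0, 0],
    [0, 0, 0],
  ],
  spin=[0, 0],
  jaw=[-0.9, -0.9],
)

```text
clock: 5.98
eef_pos: [452.4, -30.8, 104.8]
eef_rot: [-0.001, 0.613, 0.79, -0.0]
contact_force: [-0.2, -0.8, -3.7]
gripper_width: 0.236
finger_force: 50.0
```

Run:
```python
from h import *
snap('side','s2');snap('top','t2');snap('wrist','w2')
go((451.6,-30.9,42.8),104.1)
a=np.load('pics/s2.npz')['f'][170:350,220:460];a=cv2.resize(a,None,fx=1.66,fy=1.66,interpolation=2)
b=np.load('pics/t2.npz')['f'][150:350,180:480];b=cv2.resize(b,(400,267),interpolation=2)
c=cv2.resize(np.load('pics/w2.npz')['f'],(400,300))
g=np.zeros((600,800,3),np.uint8);g[:298,:398]=a[:298,:398];g[:267,400:]=b;g[300:,:400]=c
d=cv2.resize(np.load('pics/t2.npz')['f'][190:290,320:450],(400,308),interpolation=2);g[270:578,400:]=d
cv2.imwrite('pics/m2.png',g)
```

```text
t 6.13 pos [453.7 -31.  106.7] head 104.43 tilt [ 0.003 -0.001 -1.   ] F [-0.1 -0.1 -3.5] w 0.235 | dp [ 0.0029 -0.0089  0.2554] spin 0.0037
```

View pics/m2.png

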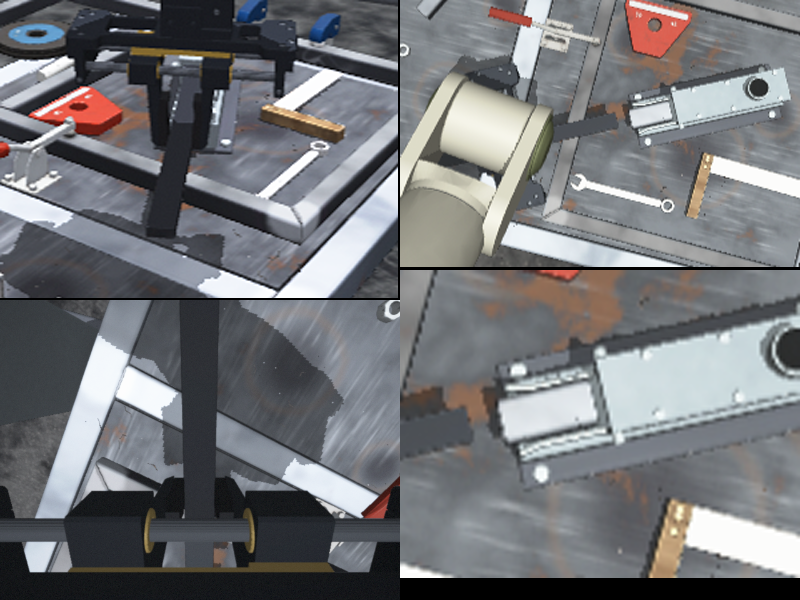

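Run:
```python
from h import *
q=lambda u,v,z:ray('t2',(320+(u-400+.5)/3.077-.5,190+(v-270+.5)/3.08-.5),z)[:2]
d=np.array([.2436,-.9699]);n=np.array([.9699,.2436])
def P(t,p):print(t,p.round(1),'s',(p@d).round(1),'n',(p@n).round(1))
P('end',q(468,430,111));P('end top corner',q(463,411,111));P('end bot',q(473,449,111))
P('back top',q(403,391+37,111)) 
P('offc near',(q(499,406,66)+q(508,445,66))/2);P('offc far',(q(592,378,66)+q(603,420,66))/2)
P('roof near',(q(598,353,86)+q(616,440,86))/2)
o,R=pose();P('tool',o['eef_pos'][:2]); print(o['eef_pos'],np.degrees(np.arctan2(R[1,0],R[0,0])))
# refined offcut by rotated rect on brightness
f=np.load('pics/t2.npz')['f'][190:290,320:450]
```

```text
end [ 484.7 -178.2] s 290.9 n 426.7
end top corner [ 496.2 -174.8] s 290.5 n 438.7
end bot [ 473.1 -181.5] s 291.3 n 414.6
back top [ 484.8 -138.5] s 252.4 n 436.5
offc near [ 492.3 -201.4] s 315.3 n 428.4
offc far [ 510.8 -260.7] s 377.3 n 431.9
roof near [ 510.3 -264.9] s 381.2 n 430.4
tool [453.7 -31. ] s 140.6 n 432.5
[453.74193022 -30.97330706 106.65621983] 104.4289021160915
```

Request:
apply_moves(
  dp=[
    [0, 0.01, 0.08],
    [0, 0.01, 0.16],
    [0, 0.01, 0.25],
    [0, 0.01, 0.25],
    [0, 0.01, 0.25],
  ],
  spin=[0, 0, 0, 0, 0],
  jaw=[-0.9, -0.9, -0.9, -0.9, -0.9],
)

```text
clock: 6.55
eef_pos: [455.6, -30.3, 43.3]
eef_rot: [0.0, 0.613, 0.79, 0.0]
contact_force: [-0.2, -0.5, -3.9]
gripper_width: 0.239
finger_force: 50.0
```

Run:
```python
from h import *
snap('side','s3');snap('top','t3')
go((451.6,-30.9,42.8),104.1)
for i in range(3):
    snap('top','t3');go((451.6,-30.9,42.8),104.1)
a=cv2.resize(np.load('pics/t3.npz')['f'][205:265,330:410],(800,600),interpolation=2)
cv2.imwrite('pics/m3.png',a)
d=np.array([.2436,-.9699]);n=np.array([.9699,.2436])
```

```text
t 6.65 pos [456.3 -30.5  44.1] head 104.42 tilt [ 0.0028 -0.001  -1.    ] F [ 0.2  0.2 -3.5] w 0.233 | dp [ 0.0032 -0.0185  0.0053] spin 0.0035
t 6.7 pos [456.2 -30.5  44.1] head 104.41 tilt [ 0.003 -0.001 -1.   ] F [-0.3 -0.  -4.9] w 0.236 | dp [ 0.0032 -0.0183  0.0052] spin 0.0035
t 6.75 pos [456.1 -30.5  44. ] head 104.41 tilt [ 2.8e-03 -9.0e-04 -1.0e+00] F [ 1.   0.1 -3.3] w 0.236 | dp [ 0.0031 -0.0178  0.0046] spin 0.0034
t 6.8 pos [455.9 -30.5  43.7] head 104.4 tilt [ 2.3e-03 -8.0e-04 -1.0e+00] F [ 0.   0.2 -4.1] w 0.238 | dp [ 0.0028 -0.0172  0.0036] spin 0.0034
```

View pics/m3.png

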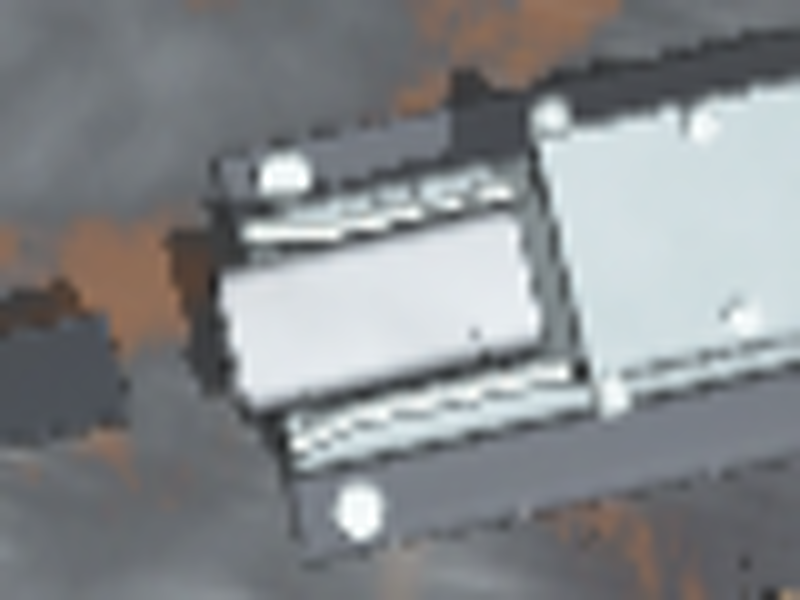

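Run:
```python
from h import *
q=lambda u,v,z:ray('t3',(330+(u+.5)/10-.5,205+(v+.5)/10-.5),z)[:2]
d=np.array([.2436,-.9699]);n=np.array([.9699,.2436])
def P(t,p):print(t,p.round(1),'s',(p@d).round(1),'n',(p@n).round(1))
P('e1',q(105,315,49));P('e2',q(127,420,49))
P('b top edge back',q(5,335,49));P('b bot edge back',q(5,443,49))
for u,v in((222,272),(250,410),(520,212),(545,342)):P('off',q(u,v,66))
P('railU near',q(250,242,50));P('railU far',q(510,200,50));P('railL near',q(290,418,50));P('railL far',q(570,365,50))
P('bolt',q(285,172,8));P('bolt',q(360,508,8))
P('roof',q(535,140,86));P('roof',q(597,395,86))
```

```text
e1 [ 501.3 -175.6] s 292.5 n 443.5
e2 [ 480.6 -180.5] s 292.2 n 422.1
b top edge back [ 496.8 -155.9] s 272.3 n 443.9
b bot edge back [ 475.4 -156.5] s 267.6 n 422.9
off [ 508.7 -198. ] s 316.0 n 445.1
off [ 481.7 -204.1] s 315.4 n 417.5
off [ 522. -256.] s 375.5 n 444.0
off [ 496.6 -261.4] s 374.5 n 418.0
railU near [ 516.5 -204. ] s 323.7 n 451.3
railU far [ 526.3 -255.3] s 375.8 n 448.3
railL near [ 481.7 -212.7] s 323.7 n 415.4
railL far [ 493.8 -267.8] s 380.0 n 413.7
bolt [ 536.  -212.4] s 336.6 n 468.1
bolt [ 467.2 -229.3] s 336.3 n 397.3
roof [ 533.7 -257. ] s 379.2 n 455.0
roof [ 484.7 -269.8] s 379.8 n 404.4
```

Request:
apply_moves(
  dp=[
    [-0.02, -0.003, 0],
    [-0.04, -0.004, 0],
    [-0.06, -0.004, 0],
    [-0.08, -0.004, 0],
    [-0.1, -0.004, 0],
  ],
  spin=[0, 0, 0, 0, 0],
  jaw=[-0.9, -0.9, -0.9, -0.9, -0.9],
)

```text
clock: 7.22
eef_pos: [460.7, -55.5, 42.5]
eef_rot: [-0.0, 0.613, 0.79, 0.0]
contact_force: [0.3, 1.5, -3.9]
gripper_width: 0.235
finger_force: 50.0
```

Request:
apply_moves(
  dp=[
    [-0.02, 0, 0],
    [-0.04, 0, 0],
    [-0.06, 0, 0],
    [-0.08, 0, 0],
    [-0.1, 0, 0],
  ],
  spin=[0, 0, 0, 0, 0],
  jaw=[-0.9, -0.9, -0.9, -0.9, -0.9],
)

```text
clock: 7.63
eef_pos: [466.4, -79.1, 42.3]
eef_rot: [-0.001, 0.613, 0.79, 0.0]
contact_force: [-1.7, 6.2, -3.4]
gripper_width: 0.238
finger_force: 50.0
```

Request:
apply_moves(
  dp=[
    [-0.02, 0, 0],
    [-0.04, 0, 0],
    [-0.06, 0, 0],
    [-0.08, 0, 0],
    [-0.1, 0, 0],
  ],
  spin=[0, 0, 0, 0, 0],
  jaw=[-0.9, -0.9, -0.9, -0.9, -0.9],
)

```text
clock: 8.05
eef_pos: [473.2, -103.8, 42.5]
eef_rot: [0.0, 0.613, 0.79, -0.0]
contact_force: [-0.3, 2.1, -4.4]
gripper_width: 0.238
finger_force: 50.0
```

```bash
cat >> h.py <<'E'
D=np.array([.2436,-.9699]);N=np.array([.9699,.2436])
def st():
    o,R=pose();p=o['eef_pos'];F=o['contact_force'];print('t',round(o['clock'],2),'s',(p[:2]@D).round(1),'n',(p[:2]@N).round(1),'z',p[2].round(1),'Fd',(F[:2]@D).round(2),'Fn',(F[:2]@N).round(2),'Fz',F[2].round(2),'head',np.degrees(np.arctan2(R[1,0],R[0,0])).round(2))
E
python3 -c "
from h import *
st()
s=snap('side','s4');st()
cv2.imwrite('pics/s4c.png',cv2.resize(s['frame'][150:290,260:440],(770,599),interpolation=2))"
```

```text
t 8.05 s 216.0 n 433.6 z 42.5 Fd -2.07 Fn 0.25 Fz -4.41 head 104.39
t 8.1 s 216.9 n 433.8 z 42.6 Fd 0.16 Fn 0.33 Fz -2.83 head 104.37
```

View pics/s4c.png

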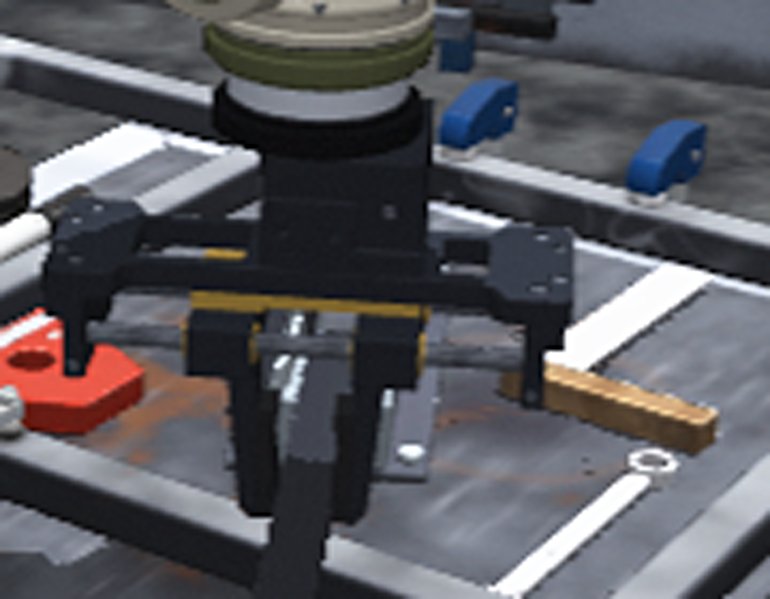

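Request:
apply_moves(
  dp=[
    [-0.016, 0, 0],
    [-0.032, 0, 0],
    [-0.048, 0, 0],
    [-0.064, 0, 0],
    [-0.08, 0, 0],
  ],
  spin=[0, 0, 0, 0, 0],
  jaw=[-0.9, -0.9, -0.9, -0.9, -0.9],
)

```text
clock: 8.52
eef_pos: [478.1, -123.0, 42.5]
eef_rot: [-0.0, 0.613, 0.79, 0.0]
contact_force: [-1.2, 2.3, -4.1]
gripper_width: 0.238
finger_force: 50.0
```

Request:
apply_moves(
  dp=[
    [-0.016, 0, 0],
    [-0.032, 0, 0],
    [-0.048, 0, 0],
    [-0.064, 0, 0],
    [-0.08, 0, 0],
  ],
  spin=[0, 0, 0, 0, 0],
  jaw=[-0.9, -0.9, -0.9, -0.9, -0.9],
)

```text
clock: 8.93
eef_pos: [483.2, -142.7, 42.6]
eef_rot: [0.0, 0.613, 0.79, -0.0]
contact_force: [0.1, 1.4, -3.4]
gripper_width: 0.239
finger_force: 50.0
```

Request:
apply_moves(
  dp=[
    [-0.006, 0, 0],
    [-0.012, 0, 0],
    [-0.018, 0, 0],
    [-0.024, 0, 0],
  ],
  spin=[0, 0, 0, 0],
  jaw=[-0.9, -0.9, -0.9, -0.9],
)

```text
clock: 9.27
eef_pos: [484.5, -147.9, 42.5]
eef_rot: [0.0, 0.613, 0.79, 0.0]
contact_force: [0.6, 0.0, -4.7]
gripper_width: 0.239
finger_force: 50.0
```

```bash
python3 -c "
from h import *
st()"
```

```text
t 9.27 s 261.5 n 433.8 z 42.5 Fd 0.13 Fn 0.54 Fz -4.68 head 104.4
```

Request:
apply_moves(
  dp=[
    [-0.004, 0, 0],
    [-0.008, 0, 0],
    [-0.012, 0, 0],
    [-0.016, 0, 0],
  ],
  spin=[0, 0, 0, 0],
  jaw=[-0.9, -0.9, -0.9, -0.9],
)

```text
clock: 9.6
eef_pos: [485.4, -151.7, 42.5]
eef_rot: [-0.0, 0.613, 0.79, -0.0]
contact_force: [0.4, 0.4, -2.8]
gripper_width: 0.238
finger_force: 50.0
```

Request:
apply_moves(
  dp=[
    [-0.004, 0, 0],
    [-0.008, 0, 0],
    [-0.012, 0, 0],
  ],
  spin=[0, 0, 0],
  jaw=[-0.9, -0.9, -0.9],
)

```text
clock: 9.85
eef_pos: [486.2, -154.7, 42.5]
eef_rot: [0.0, 0.613, 0.79, 0.0]
contact_force: [-0.3, 0.2, -3.6]
gripper_width: 0.239
finger_force: 50.0
```

Request:
apply_moves(
  dp=[
    [-0.004, 0, 0],
    [-0.008, 0, 0],
    [-0.012, 0, 0],
  ],
  spin=[0, 0, 0],
  jaw=[-0.9, -0.9, -0.9],
)

```text
clock: 10.1
eef_pos: [486.9, -157.6, 42.5]
eef_rot: [-0.0, 0.613, 0.79, -0.0]
contact_force: [-0.6, 1.1, -4.7]
gripper_width: 0.239
finger_force: 50.0
```

Request:
apply_moves(
  dp=[
    [-0.004, 0, 0],
    [-0.008, 0, 0],
    [-0.012, 0, 0],
  ],
  spin=[0, 0, 0],
  jaw=[-0.9, -0.9, -0.9],
)

```text
clock: 10.35
eef_pos: [487.7, -160.5, 42.5]
eef_rot: [-0.0, 0.613, 0.79, 0.0]
contact_force: [-0.3, 1.3, -4.6]
gripper_width: 0.24
finger_force: 50.0
```

Request:
apply_moves(
  dp=[
    [-0.004, 0, 0],
    [-0.008, 0, 0],
    [-0.012, 0, 0],
  ],
  spin=[0, 0, 0],
  jaw=[-0.9, -0.9, -0.9],
)

```text
clock: 10.6
eef_pos: [488.4, -163.4, 42.5]
eef_rot: [-0.0, 0.613, 0.79, 0.0]
contact_force: [-0.2, 0.8, -3.7]
gripper_width: 0.241
finger_force: 50.0
```

Request:
apply_moves(
  dp=[
    [-0.004, 0, 0],
    [-0.008, 0, 0],
    [-0.012, 0, 0],
  ],
  spin=[0, 0, 0],
  jaw=[-0.9, -0.9, -0.9],
)

```text
clock: 10.85
eef_pos: [489.2, -166.3, 42.5]
eef_rot: [0.0, 0.613, 0.79, 0.0]
contact_force: [-0.3, -0.2, -4.6]
gripper_width: 0.24
finger_force: 50.0
```

Request:
apply_moves(
  dp=[
    [-0.004, 0, 0],
    [-0.008, 0, 0],
    [-0.012, 0, 0],
  ],
  spin=[0, 0, 0],
  jaw=[-0.9, -0.9, -0.9],
)

```text
clock: 11.1
eef_pos: [489.9, -169.2, 42.5]
eef_rot: [0.0, 0.613, 0.79, -0.0]
contact_force: [0.4, 0.7, -3.9]
gripper_width: 0.241
finger_force: 50.0
```

Request:
apply_moves(
  dp=[
    [-0.004, 0, 0],
    [-0.008, 0, 0],
    [-0.012, 0, 0],
  ],
  spin=[0, 0, 0],
  jaw=[-0.9, -0.9, -0.9],
)

```text
clock: 11.35
eef_pos: [490.7, -172.1, 42.5]
eef_rot: [-0.0, 0.613, 0.79, 0.0]
contact_force: [-0.2, 1.3, -4.1]
gripper_width: 0.237
finger_force: 50.0
```

Request:
apply_moves(
  dp=[
    [-0.004, 0, 0],
    [-0.008, 0, 0],
    [-0.012, 0, 0],
  ],
  spin=[0, 0, 0],
  jaw=[-0.9, -0.9, -0.9],
)

```text
clock: 11.6
eef_pos: [490.4, -173.4, 42.0]
eef_rot: [-0.002, 0.613, 0.79, 0.001]
contact_force: [-1.4, 9.4, -4.2]
gripper_width: 0.239
finger_force: 50.0
```

```bash
python3 -c "
from h import *
st()
for i in range(4): bot.snapshot('side');st()"
```

```text
t 11.6 s 287.6 n 433.4 z 42.0 Fd -9.45 Fn 0.95 Fz -4.17 head 104.4
t 11.65 s 287.7 n 433.4 z 42.0 Fd -7.68 Fn 0.4 Fz -3.35 head 104.4
t 11.7 s 287.7 n 433.4 z 42.0 Fd -7.01 Fn 0.07 Fz -2.44 head 104.4
t 11.75 s 287.7 n 433.4 z 42.0 Fd -7.71 Fn 0.63 Fz -3.91 head 104.4
t 11.8 s 287.7 n 433.5 z 42.1 Fd -7.39 Fn 0.33 Fz -2.68 head 104.41
```

Request:
apply_moves(
  dp=[
    [-0.002, 0, 0],
    [-0.004, 0, 0],
    [-0.006, 0, 0],
    [-0.008, 0, 0],
    [-0.008, 0, 0],
  ],
  spin=[0, 0, 0, 0, 0],
  jaw=[-0.9, -0.9, -0.9, -0.9, -0.9],
)

```text
clock: 12.22
eef_pos: [490.7, -174.9, 41.9]
eef_rot: [-0.003, 0.613, 0.79, 0.001]
contact_force: [-1.6, 10.0, -3.3]
gripper_width: 0.236
finger_force: 50.0
```

```bash
python3 -c "
from h import *
st()
for i in range(3): bot.snapshot('side');st()"
```

```text
t 12.22 s 289.1 n 433.3 z 41.9 Fd -10.06 Fn 0.89 Fz -3.27 head 104.41
t 12.27 s 289.1 n 433.3 z 41.9 Fd -9.56 Fn 0.4 Fz -2.85 head 104.41
t 12.32 s 289.1 n 433.3 z 41.9 Fd -9.13 Fn 1.45 Fz -3.4 head 104.41
t 12.37 s 289.1 n 433.3 z 41.9 Fd -10.16 Fn 0.42 Fz -3.74 head 104.41
```

Request:
apply_moves(
  dp=[
    [0.002, 0, 0],
    [0.004, 0, 0],
    [0.006, 0, 0],
    [0.008, 0, 0],
    [0.01, 0, 0],
  ],
  spin=[0, 0, 0, 0, 0],
  jaw=[-0.9, -0.9, -0.9, -0.9, -0.9],
)

```text
clock: 12.78
eef_pos: [490.6, -173.2, 42.1]
eef_rot: [-0.002, 0.613, 0.79, 0.0]
contact_force: [-1.7, 6.4, -4.1]
gripper_width: 0.243
finger_force: 50.0
```

Request:
apply_moves(
  dp=[
    [0.002, 0, 0],
    [0.004, 0, 0],
    [0.006, 0, 0],
    [0.008, 0, 0],
    [0.01, 0, 0],
  ],
  spin=[0, 0, 0, 0, 0],
  jaw=[-0.9, -0.9, -0.9, -0.9, -0.9],
)

```text
clock: 13.2
eef_pos: [490.9, -172.4, 42.6]
eef_rot: [0.0, 0.613, 0.79, -0.0]
contact_force: [0.6, -0.2, -3.6]
gripper_width: 0.241
finger_force: 50.0
```

Request:
apply_moves(
  dp=[
    [0.002, 0, 0],
    [0.004, 0, 0],
    [0.006, 0, 0],
    [0.008, 0, 0],
    [0.01, 0, 0],
  ],
  spin=[0, 0, 0, 0, 0],
  jaw=[-0.9, -0.9, -0.9, -0.9, -0.9],
)

```text
clock: 13.62
eef_pos: [490.0, -169.7, 42.5]
eef_rot: [0.0, 0.613, 0.79, -0.0]
contact_force: [-0.2, -0.1, -4.0]
gripper_width: 0.237
finger_force: 50.0
```

```bash
python3 -c "
from h import *
st()"
```

```text
t 13.62 s 283.9 n 434.0 z 42.5 Fd 0.09 Fn -0.23 Fz -3.98 head 104.39
```

Force is gone, bar free; withdraw further.

Request:
apply_moves(
  dp=[
    [0.02, 0, 0],
    [0.04, 0, 0],
    [0.06, 0, 0],
    [0.08, 0, 0],
    [0.1, 0, 0],
  ],
  spin=[0, 0, 0, 0, 0],
  jaw=[-0.9, -0.9, -0.9, -0.9, -0.9],
)

```text
clock: 14.03
eef_pos: [483.6, -144.7, 42.5]
eef_rot: [-0.0, 0.613, 0.79, 0.0]
contact_force: [-0.0, -0.1, -3.0]
gripper_width: 0.236
finger_force: 50.0
```

Request:
apply_moves(
  dp=[
    [0.02, 0, 0],
    [0.04, 0, 0],
    [0.06, 0, 0],
    [0.08, 0, 0],
    [0.1, 0, 0],
  ],
  spin=[0, 0, 0, 0, 0],
  jaw=[-0.9, -0.9, -0.9, -0.9, -0.9],
)

```text
clock: 14.45
eef_pos: [477.5, -120.7, 42.5]
eef_rot: [0.0, 0.613, 0.79, 0.0]
contact_force: [0.2, -0.2, -3.9]
gripper_width: 0.237
finger_force: 50.0
```

Request:
apply_moves(
  dp=[
    [0.03, 0, 0],
    [0.06, 0, 0],
    [0.09, 0, 0],
    [0.12, 0, 0],
    [0.15, 0, 0],
  ],
  spin=[0, 0, 0, 0, 0],
  jaw=[-0.9, -0.9, -0.9, -0.9, -0.9],
)

```text
clock: 14.87
eef_pos: [468.0, -84.0, 42.5]
eef_rot: [-0.0, 0.613, 0.79, -0.0]
contact_force: [1.6, 0.5, -4.4]
gripper_width: 0.24
finger_force: 50.0
```

Request:
apply_moves(
  dp=[
    [0.05, 0, 0],
    [0.1, 0, 0],
    [0.15, 0, 0],
    [0.2, 0, 0],
    [0.24, 0, 0],
  ],
  spin=[0, 0, 0, 0, 0],
  jaw=[-0.9, -0.9, -0.9, -0.9, -0.9],
)

```text
clock: 15.28
eef_pos: [452.7, -25.1, 42.5]
eef_rot: [-0.0, 0.613, 0.79, -0.0]
contact_force: [0.3, -0.5, -3.9]
gripper_width: 0.239
finger_force: 50.0
```

```bash
python3 -c "
from h import *
st();go((438,58,180),183.5)"
```

```text
t 15.28 s 134.7 n 433.0 z 42.5 Fd 0.58 Fn 0.19 Fz -3.87 head 104.43
t 15.28 pos [452.7 -25.1  42.5] head 104.43 tilt [-3.e-04  2.e-04 -1.e+00] F [ 0.3 -0.5 -3.9] w 0.239 | dp [ 0.3369  0.0256 -0.5498] spin -0.8785
```

Request:
apply_moves(
  dp=[
    [0, 0, -0.15],
    [0, 0, -0.3],
    [0, 0, -0.45],
    [0, 0, -0.58],
    [0, 0, -0.6],
  ],
  spin=[0, 0, 0, 0, 0],
  jaw=[-0.9, -0.9, -0.9, -0.9, -0.9],
)

```text
clock: 15.7
eef_pos: [454.9, -26.6, 197.5]
eef_rot: [0.004, 0.613, 0.79, 0.002]
contact_force: [2.0, 0.0, -2.9]
gripper_width: 0.238
finger_force: 50.0
```

Request:
apply_moves(
  dp=[
    [0.06, 0.04, 0],
    [0.12, 0.08, 0],
    [0.18, 0.12, 0],
    [0.24, 0.16, 0],
    [0.303, 0.19, 0],
  ],
  spin=[-0.06, -0.12, -0.18, -0.24, -0.3],
  jaw=[-0.9, -0.9, -0.9, -0.9, -0.9],
)

```text
clock: 16.12
eef_pos: [480.3, 59.7, 191.1]
eef_rot: [-0.001, 0.409, 0.912, -0.0]
contact_force: [0.2, -0.1, -4.6]
gripper_width: 0.238
finger_force: 50.0
```

Request:
apply_moves(
  dp=[
    [0, 0, 0],
    [0, 0, 0],
    [0, 0, 0],
    [0, 0, 0],
    [0, 0, 0],
  ],
  spin=[-0.06, -0.12, -0.18, -0.24, -0.3],
  jaw=[-0.9, -0.9, -0.9, -0.9, -0.9],
)

```text
clock: 16.53
eef_pos: [479.8, 59.0, 191.0]
eef_rot: [-0.001, 0.185, 0.983, -0.0]
contact_force: [0.2, -0.1, -4.2]
gripper_width: 0.237
finger_force: 50.0
```

Request:
apply_moves(
  dp=[
    [0, 0, 0],
    [0, 0, 0],
    [0, 0, 0],
    [0, 0, 0],
    [0, 0, 0],
  ],
  spin=[-0.06, -0.12, -0.18, -0.24, -0.28],
  jaw=[-0.9, -0.9, -0.9, -0.9, -0.9],
)

```text
clock: 16.95
eef_pos: [479.8, 58.9, 191.0]
eef_rot: [-0.001, -0.034, 0.999, 0.0]
contact_force: [0.4, 0.3, -4.7]
gripper_width: 0.237
finger_force: 50.0
```

```bash
python3 -c "
from h import *
snap('top','t5');go((480,60,3.5),183.5)
g=np.load('pics/t5.npz')['f'][100:400,100:500]
cv2.imwrite('pics/t5c.png',cv2.resize(g,(800,600),interpolation=2))"
```

```text
t 17.0 pos [479.8  58.9 191.1] head -175.99 tilt [-2.2e-03  2.0e-04 -1.0e+00] F [-0.3  0.9 -4.1] w 0.236 | dp [-0.0027  0.0039  0.7503] spin 0.0057
```

View pics/t5c.png

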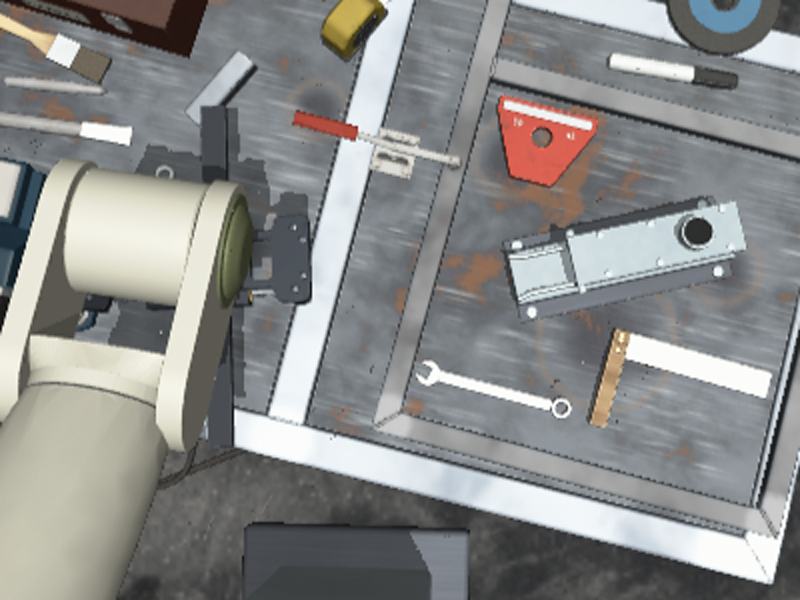

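Request:
apply_moves(
  dp=[
    [0, 0, 0.16],
    [0, 0, 0.32],
    [0, 0, 0.48],
    [0, 0, 0.6],
    [0, 0, 0.68],
  ],
  spin=[0, 0, 0, 0, 0],
  jaw=[-0.9, -0.9, -0.9, -0.9, -0.9],
)

```text
clock: 17.42
eef_pos: [478.5, 59.0, 18.9]
eef_rot: [-0.003, -0.03, 1.0, 0.0]
contact_force: [-0.4, 0.0, -4.2]
gripper_width: 0.24
finger_force: 50.0
```

Request:
apply_moves(
  dp=[
    [0, 0, 0.015],
    [0, 0, 0.03],
    [0, 0, 0.045],
    [0, 0, 0.06],
    [0, 0, 0.066],
  ],
  spin=[0, 0, 0, 0, 0],
  jaw=[-0.9, -0.9, -0.9, -0.9, -0.9],
)

```text
clock: 17.83
eef_pos: [480.9, 58.5, 6.5]
eef_rot: [0.001, -0.031, 1.0, -0.0]
contact_force: [0.0, -0.4, -5.3]
gripper_width: 0.24
finger_force: 50.0
```

```bash
python3 -c "
from h import *
st()"
```

```text
t 17.83 s 60.5 n 480.7 z 6.5 Fd 0.43 Fn -0.07 Fz -5.28 head -176.42
```

Request:
apply_moves(
  dp=[
    [0, 0, 0.003],
    [0, 0, 0.006],
    [0, 0, 0.009],
    [0, 0, 0.011],
    [0, 0, 0.011],
  ],
  spin=[0, 0, 0, 0, 0],
  jaw=[-0.9, -0.9, -0.9, -0.9, -0.9],
)

```text
clock: 18.25
eef_pos: [480.7, 58.4, 3.4]
eef_rot: [0.0, -0.031, 1.0, -0.0]
contact_force: [-0.3, -0.5, -2.8]
gripper_width: 0.236
finger_force: 50.0
```

Request:
apply_moves(
  dp=[
    [0, 0, 0.001],
    [0, 0, 0.002],
    [0, 0, 0.002],
  ],
  spin=[0, 0, 0],
  jaw=[-0.9, -0.9, -0.9],
)

```text
clock: 18.5
eef_pos: [480.7, 58.4, 3.4]
eef_rot: [0.0, -0.031, 1.0, -0.0]
contact_force: [-2.4, 0.1, 4.8]
gripper_width: 0.24
finger_force: 50.0
```

Request:
apply_moves(
  dp=[
    [0, 0, 0],
    [0, 0, 0],
    [0, 0, 0],
    [0, 0, 0],
    [0, 0, 0],
  ],
  spin=[0, 0, 0, 0, 0],
  jaw=[-0.4, -0.3, -0.2, 0, 0],
  grip_force=20,
)

```text
clock: 18.92
eef_pos: [480.6, 58.4, 2.7]
eef_rot: [0.0, -0.031, 1.0, -0.0]
contact_force: [-0.2, 0.4, 0.3]
gripper_width: 0.492
finger_force: 0.0
```

Request:
apply_moves(
  dp=[
    [0, 0, -0.05],
    [0, 0, -0.15],
    [0, 0, -0.3],
    [0, 0, -0.45],
    [0, 0, -0.6],
  ],
  spin=[0, 0, 0, 0, 0],
  jaw=[0, 0, 0, 0, 0],
)

```text
clock: 19.33
eef_pos: [480.0, 58.5, 154.4]
eef_rot: [-0.0, -0.031, 1.0, 0.0]
contact_force: [0.7, 0.3, -0.3]
gripper_width: 0.5
finger_force: 0.0
```

Request:
apply_moves(
  dp=[
    [0, 0, -0.2],
    [0, 0.2, -0.3],
    [0, 0.4, -0.3],
    [0, 0.6, -0.3],
    [0, 0.6, -0.3],
  ],
  spin=[0, 0, 0, 0, 0],
  jaw=[0, 0, 0, 0, 0],
)

```text
clock: 19.75
eef_pos: [470.6, 210.5, 228.6]
eef_rot: [0.001, -0.031, 1.0, 0.0]
contact_force: [0.2, -0.2, -0.1]
gripper_width: 0.503
finger_force: 0.0
```

Run:
```python
from h import *
st()
a=snap('side','s6')['frame'];b=snap('top','t6')['frame']
g=np.zeros((600,800,3),np.uint8)
g[:300,:400]=cv2.resize(a,(400,300))
g[:300,400:]=cv2.resize(b[100:400,100:500],(400,300))
g[300:,:400]=cv2.resize(a[160:280,290:400],(400,300),interpolation=2)
g[300:,400:]=cv2.resize(a[290:440,180:460],(400,300),interpolation=2)
cv2.imwrite('pics/m6.png',g)
```

```text
t 19.75 s -89.5 n 507.7 z 228.6 Fd 0.27 Fn 0.18 Fz -0.08 head -176.39
```

View pics/m6.png

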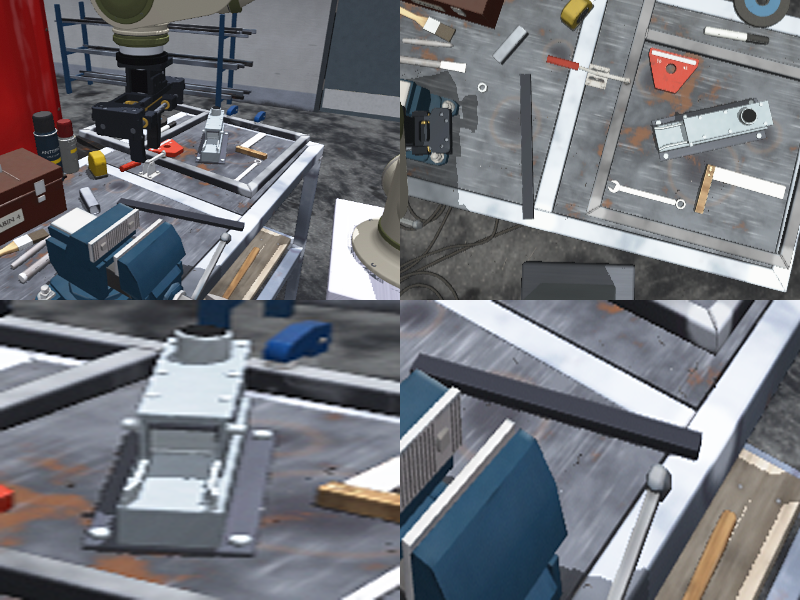

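The chute is empty and the flap plate stands shut in the mouth (crop at about 180,455). The bar lies flat on the bench at about (527,145) of the top view, and the gripper is clear of everything.

```bash
python3 -c "
from station import bot
print(bot.finish_job())"
```

```text
the job is handed in; nothing more can be done
None
```

I pushed the offcut through the flap until the stop gave about 2 mm (roughly 10 N), then drew the bar out and laid it flat on the bench clear of the box; the last pictures show the flap shut and the chute empty (the offcut itself is hidden in the tunnel), and I handed the job in at about 20 s.

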